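Mark the third gap of the tin rack and push the soup tin into it

TASK

Run a fingertip along the rail of the wooden tin rack from its left end, pushing the white marker clip ahead of it past the first two gaps, and leave the clip centred over the third gap from the left. Then push the soup tin along the worktop into that third gap, fully home against the back board. Push gently, keep the tin standing on the worktop, grip and lift nothing, and leave the other things where they are.

Things in the scene. Friction and masses are not known exactly. Their poses are not given: they have to be found in the camera images.
- rack: Wooden tin rack, fixed, 376 mm wide (y), 72 mm high. Origin: mid-width, on the worktop. x points into the gaps, away from the robot; y to the robot's left; turned up to 0.15 rad. Back board 12 mm thick, front face at x = +30 mm. Five dividers, 8 mm thick, 45 mm high, from the board to the mouths at x = -25 mm, centred at y = +184, +92, 0, -92, -184 mm: four gaps, 84 mm clear each. No floor.
- first_gap (a point): Middle of the mouth of the first gap from the left, on the worktop: x = -25 mm, y = +138 mm in the rack's frame. The next gaps follow to the right (the rack's -y) every 92 mm; occupied gaps count too.
- rail_left (a point): Left end of the rail, on its top: x = +36 mm, y = +188 mm, z = 72 mm in the rack's frame. The rail is an aluminium strip 16 mm deep on top of the back board, running straight along the rack's y for its whole width.
- clip: White plastic marker clip that slides along the rail only, starting over the first gap from the left. Origin: its centre, at the height of the rail's top (72 mm above the worktop). Above that it is a rounded block 24 x 24 mm, 43 mm high; two legs reach 10 mm down beside the rail. About 1.5 N slides it (more if fast); it stays where left. Axes as the rack's. Travel: 165 mm left to 165 mm right of mid-rack.
- soup_tin: Food tin, upright, 75 mm in diameter, 58 mm high, 0.18 to 0.36 kg, loose on the worktop in front of the rack, towards the left end or the right end. Origin: centre of its underside. Fully home in a gap it touches the back board, its centre 7.5 mm in front of the rack's origin, and sticks out of the mouth by about 20 mm.
- espresso_cup: Espresso cup, bystander, 62 mm in diameter, 92 mm over its handle, 51 mm high, standing in front of the rack, towards the end where the tin is not. Origin: middle of its underside.
- honey_jar: Honey jar, bystander, 60 mm in diameter, 86 mm high, standing in the first gap from the left. Origin: centre of its underside.
- spice_jar: Spice jar, bystander, 41 mm in diameter, 105 mm high, standing in the fourth gap from the left. Origin: centre of its underside.
- mug: Striped mug, bystander, 84 mm in diameter, 123 mm over its handle, 91 mm high, right of the rack. Origin: middle of its underside.
- salt_shaker: Salt shaker, bystander, 44 mm in diameter, 90 mm high, behind the rack. Origin: centre of its underside.
- pepper_mill: Pepper mill, bystander, 58 mm in diameter, 160 mm high, behind the rack. Origin: centre of its underside.
Not all that is in view belongs to the job. Leave any blue, green or pink look-alike of the soup_tin alone.

How it is judged:
On the way, in this order (a step that is already met when the one before it is completed fails the run):
1. the marker clip has been pushed along the rail and rests over the third gap from the left, the tin not yet in the gap (y of clip in the frame of rack between -0.068 and -0.024 m and x of soup_tin in the frame of rack below -0.05 m), for 0.5 s.
2. the soup tin is fully home in the third gap (x of soup_tin in the frame of rack above -0.0155 m and y of soup_tin in the frame of rack between -0.056 and -0.036 m), for 0.2 s.
At the end, for the whole second after the job is handed in: The marker clip's centre is within 22 mm of the middle of the third gap from the left, the soup tin stands upright on the worktop in that gap, no more than 8 mm short of touching the back board, and both are at rest (all of step 2 and y of clip in the frame of rack between -0.068 and -0.024 m and angle between soup_tin's own z axis and vertical below 0.08 rad and height (world z) of soup_tin below 0.005 m and linear speed of each of soup_tin, clip below 0.01 m/s).
It fails at once if the tin is lifted more than 8 mm (height (world z) of soup_tin above 0.008 m).
It fails at once if the tin is tipped by more than 0.25 rad (angle between soup_tin's own z axis and vertical above 0.25 rad).
It fails at once if the clip is gripped or pushed hard (over 15 N) (contact force between the fingers and clip above 15 N).
It fails at once if the tin is gripped or pushed hard (over 35 N) (contact force between the fingers and soup_tin above 35 N).
It fails at once if the espresso cup, honey jar, spice jar, mug, salt shaker or pepper mill is moved by more than 15 mm (distance of any of espresso_cup, honey_jar, spice_jar, mug, salt_shaker, pepper_mill from where it was at the start of the episode above 0.015 m).
It also fails if it takes over 72 s, if anything falls off the work surface, if the arm or the gripper's body presses on something with over 40 N, if the wrist force passes 120 N, or if a joint passes its speed limit or range.

ROBOT

A 6-joint arm with a two-finger parallel gripper is mounted at the origin on a cart in front of the work surface, level with it; the furniture and walls round the work are solid. World frame = base frame: x ahead of the robot, y to its left, z up, the work surface at z = 0. Lengths are in m, angles in rad, forces in N, time in s.
With the tool pointing down it reaches from about 0.35 to 0.775 m from the base axis. Payload 7.3 kg.
Tool frame: the origin (TCP) lies at the very end of the fingers, on their centre line; the grasp point (between the pads) lies 19 mm behind it; z points along the fingers, y is the line along which they close (so a half turn about z gives the same grasp; the last joint's range is limited). The gripper opens to 92 mm and grips with 3 to 60 N. Pads are 19 mm wide; open, the fingers measure 130 mm over their backs; the gripper's body (75 mm by 190 mm) begins 47 mm behind the grasp point.
Start: joints at [1.166, 0.342, 1.524, -0, 1.275, -0.146], TCP at [0.134, 0.508, 0.227] pointing down, gripper open.
Joint ranges: [-2.53, 2.53], [-0.77, 2.02], [0.04, 2.7], [-1, 4.14], [0.28, 2.66], [-3.11, 3.11]. Speed limits (rad/s): [2.57, 2.57, 3.14, 3.14, 3.14, 3.14].

INTERFACE

Orientations are given as [roll, pitch, yaw] about the fixed x, y, z axes, in that order (R = Rz(yaw) Ry(pitch) Rx(roll)).
In Python, from cell import robot, read_camera, get_calibration gives the robot as it stands. The module is installed in compiled form; this text tells all that it offers.
- The arm moves only by the tool send_rows, never from a script. Its argument "plan" is a list of rows, each a list of 2 entries, a list of its own where there are three numbers: the shift along the tool's x, y, z as a fraction of full scale, then the turn, a rotation vector about the tool's x, y, z as a fraction of full scale. A call has exactly 10 rows; each row shifts and turns the commanded pose from where the row before left it, along the tool's axes as they then stand; what a row does not reach is not made up. Full scale, the value 1, is 0.025 m for a shift and 90 degrees for a turn. A row lasts 1/8 s, in which the tool goes at most 62.5 mm and 10.7 degrees, less where a joint would pass 70% of its speed; a pose out of reach is approached as far as the arm can. A call with a number of a shift or a turn outside -1 to 1 is refused whole. A call with a gripper value outside its range is refused whole. "gripper" is the opening, from -1 (shut) to 1 (fully open), so that 0 is half open, set as the call begins (left out, the last holds). The fingers move at their own pace and stop on an object; "force" is the grip in N (left out, the last holds). Time passes only in rows, so rows that do not move let the fingers close, or fill a call up. It gives the time, the measured TCP pose, the force, the opening and the grip force at its end, in the units of the state.
- robot.observe(): the state, without advancing time (a new reading comes with each control period).
- read_camera(name): name is "side" or "top" or "wrist"; returns (picture, depth): 480x640x3 uint8, blue, green, red; 480x640 float32, m along the optical axis (not along the pixel's ray), 0 where there is no reading.
- get_calibration(name): a dict with "intrinsics" (3x3 intrinsics, pixels), "dist_coeffs" ([k1, k2, p1, p2, k3] as OpenCV has them; the pictures are not rectified), "rvec" (rotation vector, rad) and "tvec" (3), from world to camera coordinates, as OpenCV has them. Camera axes: x right, y down, z forward; pixel columns grow to the right and rows downward; lengths in m; the calibration is good to about 2 mm. A picture is of the moment at which its call begins: read the wrist's pose just before it. get_calibration takes no time and is no camera call; for the wrist camera it gives the pose at the moment of the call.
- robot.hand_in(): hands the job in; it is judged then, once.
The state is a dict: "time": time; "qpos": joint angles; "qvel": joint speeds; "joint_efforts": joint torques, N m; "tool_pos": TCP position; "tool_rot": TCP orientation; "contact_force": force on the tool from outside, world axes, zero at the start; "torque": the same for the moment, N m; "opening": finger opening in m; "grip_force": force on a finger pad.
Only numpy, scipy, OpenCV 4.12 (cv2) and the standard library are available. Lean on these libraries where they do the work, as an engineer would, in place of code of your own. Each camera call takes 0.05 s, during which the arm holds its last target. There are 200 camera calls.

## Working session

There is one attempt and no reset: what is moved stays moved. The work goes in short steps, Python scripts to look and compute and a tool call to move; the robot and the scene stay as the last step left them, time stands still between calls to the robot, and variables do not carry over. Pictures are saved under pics/ and viewed, at most 10 in all, crops included, and the job is handed in when it is done.

Besides the shell and the picture viewer there is one more tool, called after ">>>" by a JSON object that holds its "name" and its "arguments". send_rows: Moves the arm, as the interface text tells. Shift numbers are shares of 0.025 m and turn numbers shares of 90 degrees, none past 1 either way. Its arguments: {"type":"object","properties":{"plan":{"type":"array"},"gripper":{"type":"number"},"force":{"type":"number"}},"required":["plan"]}

```bash
mkdir -p pics; cat > h.py <<'E'
import numpy as np, cv2
from cell import robot, read_camera, get_calibration
def cloud(name):
    c=get_calibration(name); img,d=read_camera(name)
    K=np.array(c["intrinsics"],float); D=np.array(c["dist_coeffs"],float)
    R=cv2.Rodrigues(np.array(c["rvec"],float))[0]; t=np.array(c["tvec"],float).ravel()
    v,u=np.mgrid[0:480,0:640]
    n=cv2.undistortPoints(np.stack([u,v],-1).reshape(-1,1,2).astype(np.float64),K,D).reshape(480,640,2)
    P=np.dstack([n[...,0]*d,n[...,1]*d,d])
    W=(P-t)@R
    W[d<=0]=np.nan
    return img,d,W
E
python3 - <<'E'
from h import *
s=robot.observe(); print({k:np.round(v,3).tolist() for k,v in s.items()})
for n in ("top","side"):
    img,d,W=cloud(n); cv2.imwrite(f"pics/{n}0.png",img); np.save(f"{n}0.npy",W); cv2.imwrite(f"{n}0.png",img)
E
```

```text
{'time': 0.0, 'qpos': [1.166, 0.343, 1.525, -0.0, 1.275, -0.146], 'qvel': [-0.001, -0.002, -0.0, -0.0, -0.001, 0.001], 'joint_efforts': [0.001, -43.125, -24.422, 0.072, 0.056, -0.0], 'tool_pos': [0.134, 0.507, 0.226], 'tool_rot': [-3.14, -0.0, 2.883], 'contact_force': [-0.815, -0.586, -0.735], 'torque': [-0.031, 0.007, 0.038], 'grip_force': 0.0, 'opening': 0.092}
```

View pics/top0.png

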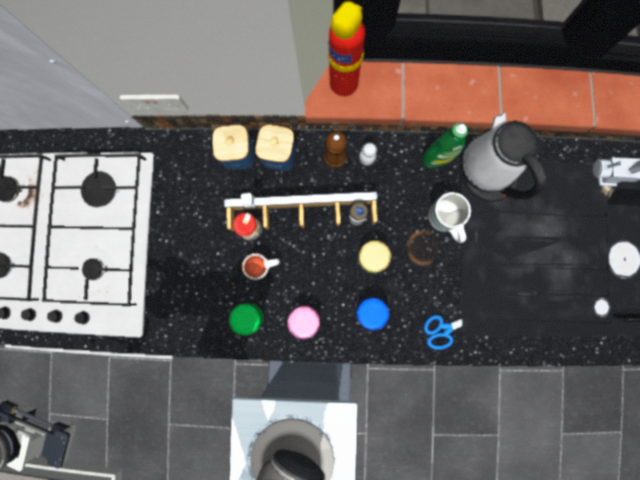

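View pics/side0.png

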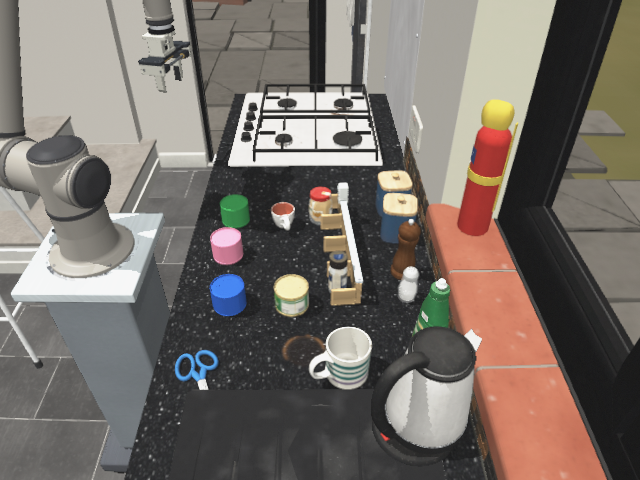

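The top view shows the clip at (247,200) on the white rail, which runs from (226,203) to (377,195). The honey jar is at (246,226), the spice jar at (359,212), the cup at (256,266) and the mug at (450,212).

Tin candidates in the top view are cream (375,257), green (246,320), pink (304,322) and blue (373,314). The cream-topped one fits: it has a label, stands in front of the rack at the right end, and the cup is at the left end. Next I'll measure the positions and confirm the tin in a crop.

```bash
python3 - <<'E'
from h import *
W=np.load("top0.npy"); img=cv2.imread("top0.png"); S=np.load("side0.npy"); si=cv2.imread("side0.png")
hsv=cv2.cvtColor(img,cv2.COLOR_BGR2HSV)
v,u=np.mgrid[0:480,0:640]; z=W[...,2]
def box(a,b,c,d): return (u>=a)&(u<=b)&(v>=c)&(v<=d)
# rail: bright white, z ~.072
m=box(215,390,185,212)&(hsv[...,1]<50)&(hsv[...,2]>150)
r=m&(abs(z-.072)<.012); P=W[r]; print("rail n",len(P),"z",np.median(P[:,2]))
l=cv2.fitLine(P[:,:2].astype(np.float32),cv2.DIST_HUBER,0,.001,.001).ravel(); d=l[:2]*(-1 if l[1]<0 else 1)
s=(P[:,:2]-l[2:])@d; print("dir",d,"yaw",np.arctan2(-d[0],d[1]),"len",np.ptp(s))
mid=l[2:]+d*(s.max()+s.min())/2; ex=np.array([d[1],-d[0]]); o=mid-.036*ex; yaw=np.arctan2(ex[1],ex[0])
print("rack o",o,"yaw",yaw)
def rk(p): q=np.asarray(p)[:2]-o; return np.array([q@ex,q@d])
def rep(n,m,top):
    P=W[m]; 
    c,rad=cv2.minEnclosingCircle(P[:,:2].astype(np.float32)); print(n,len(P),"c",np.round(c,4),"r",round(rad,4),"mean",P[:,:2].mean(0).round(4),"z",np.median(P[:,2]).round(3),"rack",rk(c).round(4))
rep("clip",box(235,260,185,212)&(z>.1)&(z<.13)&(hsv[...,1]<50),0)
rep("tin",box(350,400,235,280)&(abs(z-.058)<.008),0)
rep("cup",box(235,285,245,290)&(abs(z-.051)<.008),0)
rep("honey",box(230,265,210,242)&(abs(z-.086)<.01),0)
rep("spice",box(345,372,198,226)&(abs(z-.105)<.01),0)
rep("mug",box(420,475,190,245)&(abs(z-.091)<.01),0)
rep("salt",box(355,385,138,170)&(z>.03),0); rep("pepper",box(320,350,125,170)&(z>.03),0)
for n,b in (("green",(225,268,300,340)),("pink",(285,325,300,345)),("blue",(352,395,295,335))): rep(n,box(*b)&(abs(z-.058)<.008),0)
# side check on rail
hs=cv2.cvtColor(si,cv2.COLOR_BGR2HSV)
Q=S[(abs(S[...,2]-.072)<.006)&(hs[...,1]<50)&(hs[...,2]>150)]; q=np.array([rk(p) for p in Q]); q=q[(abs(q[:,0]-.036)<.03)&(abs(q[:,1])<.21)]; print("side rail",np.median(q,0),q.min(0),q.max(0))
Q=S[(S[...,2]>.1)&(S[...,2]<.12)&(hs[...,1]<50)]; q=np.array([rk(p) for p in Q]); q=q[(abs(q[:,0]-.036)<.03)&(abs(q[:,1])<.21)&(q[:,1]>0)]; print("side clip",np.median(q,0),q.min(0),q.max(0))
a=cv2.resize(img[225:345,220:420],(600,360)); b=cv2.resize(si[250:340,190:340],(600,240*1)) 
cv2.imwrite("pics/crop.png",np.vstack([a,cv2.resize(si[255:335,190:390],(600,240))]))
E
```

```text
rail n 914 z 0.07117558321011672
dir [-0.07634305  0.99708164] yaw 0.07641741 len 0.377588793666227
rack o [ 0.62038216 -0.00521135] yaw 0.07641741
clip 114 c [0.647  0.1224] r 0.0151 mean [0.6459 0.1217] z 0.113 rack [0.0363 0.1253]
tin 719 c [ 0.523  -0.1911] r 0.0376 mean [ 0.5232 -0.1914] z 0.055 rack [-0.1112 -0.1779]
cup 177 c [0.4915 0.0917] r 0.0439 mean [0.4938 0.0929] z 0.048 rack [-0.1211  0.1064]
honey 401 c [0.5886 0.1287] r 0.0288 mean [0.5886 0.1285] z 0.086 rack [-0.0215  0.1359]
spice 225 c [ 0.6265 -0.1465] r 0.0204 mean [ 0.6256 -0.1465] z 0.105 rack [-0.0047 -0.1414]
mug 240 c [ 0.6284 -0.3813] r 0.0526 mean [ 0.6339 -0.3757] z 0.088 rack [-0.0208 -0.3756]
salt 271 c [ 0.7813 -0.1716] r 0.0214 mean [ 0.777  -0.1699] z 0.077 rack [ 0.1478 -0.1782]
pepper 621 c [ 0.8164 -0.0871] r 0.0591 mean [ 0.7804 -0.0883] z 0.135 rack [ 0.1892 -0.0966]
green 726 c [0.3579 0.125 ] r 0.0381 mean [0.3582 0.125 ] z 0.055 rack [-0.2518  0.1499]
pink 747 c [ 0.3562 -0.02  ] r 0.0377 mean [ 0.356  -0.0201] z 0.055 rack [-0.2645  0.0055]
blue 720 c [ 0.3821 -0.1896] r 0.0378 mean [ 0.3819 -0.1888] z 0.055 rack [-0.2517 -0.1656]
side rail [ 0.03659879 -0.06190727] [ 0.00664419 -0.19401614] [0.04981027 0.18200172]
side clip [0.03932137 0.1142273 ] [0.02667684 0.1077349 ] [0.05155703 0.13463458]
```

View pics/crop.png

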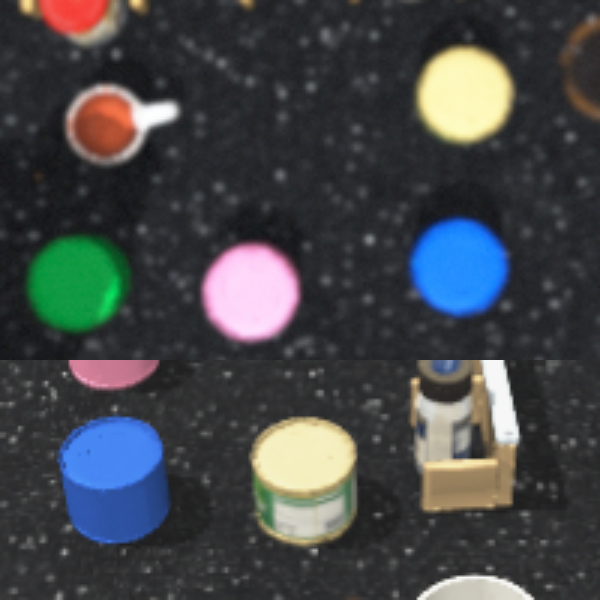

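The crop confirms it: the cream tin has a printed label, while the blue, pink and green ones are plain look-alikes. I'll shut the fingers, turn the tool to the rack's axes and head for the rail's left end.

>>> {"name": "send_rows", "arguments": {"plan": [[[0,0,0],[0,0,-0.107]],[[0,0,0],[0,0,-0.106]],[[-0.96,-0.72,0],[0,0,0]],[[-0.96,-0.72,0],[0,0,0]],[[-0.96,-0.72,0],[0,0,0]],[[-0.96,-0.72,0],[0,0,0]],[[-0.96,-0.72,0],[0,0,0]],[[-0.96,-0.72,0],[0,0,0]],[[-0.96,-0.72,0],[0,0,0]],[[-0.96,-0.72,0],[0,0,0]]], "gripper": -1}}

```text
time: 1.35
tool_pos: [0.3373, 0.3778, 0.2264]
tool_rot: [-3.141, -0.001, -3.066]
contact_force: [-0.2, -0.3, 1.4]
opening: 0.001
grip_force: 0.0
```

>>> {"name": "send_rows", "arguments": {"plan": [[[-0.96,-0.72,0],[0,0,0]],[[-0.96,-0.72,0],[0,0,0]],[[-0.96,-0.72,0],[0,0,0]],[[-0.96,-0.72,0],[0,0,0]],[[-0.96,-0.72,0],[0,0,0]],[[-0.96,-0.72,0],[0,0,0]],[[-0.96,-0.72,0],[0,0,0]],[[-0.96,-0.72,0],[0,0,0]],[[-0.96,-0.72,0],[0,0,0]],[[0,0,0],[0,0,0]]]}}

```text
time: 2.6
tool_pos: [0.5654, 0.2319, 0.2257]
tool_rot: [-3.141, -0.001, -3.068]
contact_force: [-0.0, -0.4, 0.1]
opening: 0.0004
grip_force: 0.0
```

```bash
cat >> h.py <<'E'
O=np.array([.6204,-.0052]); YAW=.0764; EX=np.array([np.cos(YAW),np.sin(YAW)]); EY=np.array([-EX[1],EX[0]])
def rk(p): q=np.asarray(p)[...,:2]-O; return np.stack([q@EX,q@EY],-1)
def st():
    s=robot.observe(); print("t",round(s["time"],2),"rack",rk(s["tool_pos"]).round(4),"z",round(s["tool_pos"][2],4),"rot",np.round(s["tool_rot"],3),"F",np.round(s["contact_force"],1),"op",round(s["opening"],3)); return s
E
python3 - <<'E'
from h import *
st()
W=np.load("top0.npy").reshape(-1,3); q=rk(W)
m=(W[:,2]>.1)&(W[:,2]<.3)&(q[:,0]>.06)&(q[:,0]<.25)&(abs(q[:,1])<.33)
for a in np.arange(-.33,.33,.03):
    k=m&(q[:,1]>=a)&(q[:,1]<a+.03)
    if k.any(): print(round(a,2),"minx",q[k,0].min().round(3),"zmax",W[k,2].max().round(3))
E
```

```text
t 2.6 rack [-0.0367  0.2406] z 0.2257 rot [-3.141e+00 -1.000e-03 -3.068e+00] F [-0.  -0.4  0.1] op 0.0
-0.33 minx 0.193 zmax 0.157
-0.3 minx 0.194 zmax 0.158
-0.27 minx 0.196 zmax 0.155
-0.24 minx 0.199 zmax 0.156
-0.21 minx 0.202 zmax 0.156
-0.18 minx 0.204 zmax 0.156
-0.15 minx 0.208 zmax 0.156
-0.12 minx 0.135 zmax 0.163
-0.09 minx 0.136 zmax 0.156
-0.06 minx 0.214 zmax 0.158
-0.03 minx 0.217 zmax 0.299
-0.0 minx 0.133 zmax 0.286
0.03 minx 0.129 zmax 0.121
0.06 minx 0.133 zmax 0.118
0.09 minx 0.145 zmax 0.105
0.12 minx 0.14 zmax 0.107
0.15 minx 0.139 zmax 0.121
0.18 minx 0.141 zmax 0.107
```

>>> {"name": "send_rows", "arguments": {"plan": [[[-0.97,-0.7,0],[0,0,0]],[[-0.97,-0.7,0],[0,0,0]],[[-0.97,-0.7,0],[0,0,0]],[[0,0,0.94],[0,0,0]],[[0,0,0.94],[0,0,0]],[[0,0,0.94],[0,0,0]],[[0,0,0.94],[0,0,0]],[[0,0,0.94],[0,0,0]],[[0,0,0.94],[0,0,0]],[[0,0,0],[0,0,0]]]}}

```text
time: 3.85
tool_pos: [0.6387, 0.187, 0.0836]
tool_rot: [-3.141, -0.005, -3.065]
contact_force: [0.2, -0.3, 0.6]
opening: 0.0003
grip_force: 0.0
```

```bash
python3 - <<'E'
from h import *
st()
img,d,W=cloud("side"); q=rk(W); c=img[150:310,240:420]; cv2.imwrite("pics/side1.png",cv2.resize(c,(720,560)))
hs=cv2.cvtColor(img,cv2.COLOR_BGR2HSV)
m=(W[...,2]>.08)&(W[...,2]<.12)&(abs(q[...,0]-.036)<.03)&(q[...,1]<.22)&(q[...,1]>.05)
for a in np.arange(.1,.22,.01):
    k=m&(q[...,1]>=a)&(q[...,1]<a+.01); print(round(a,2),k.sum(),W[k,2].max().round(3) if k.any() else '', hs[k,2].mean().round() if k.any() else '')
E
```

```text
t 3.85 rack [0.0329 0.1902] z 0.0836 rot [-3.141 -0.005 -3.065] F [ 0.2 -0.3  0.6] op 0.0
0.1 22 0.116 219.0
0.11 103 0.12 215.0
0.12 21 0.118 188.0
0.13 12 0.117 132.0
0.14 1 0.086 108.0
0.15 0  
0.16 1 0.102 163.0
0.17 27 0.108 193.0
0.18 10 0.095 143.0
0.19 0  
0.2 0  
0.21 0
```

View pics/side1.png

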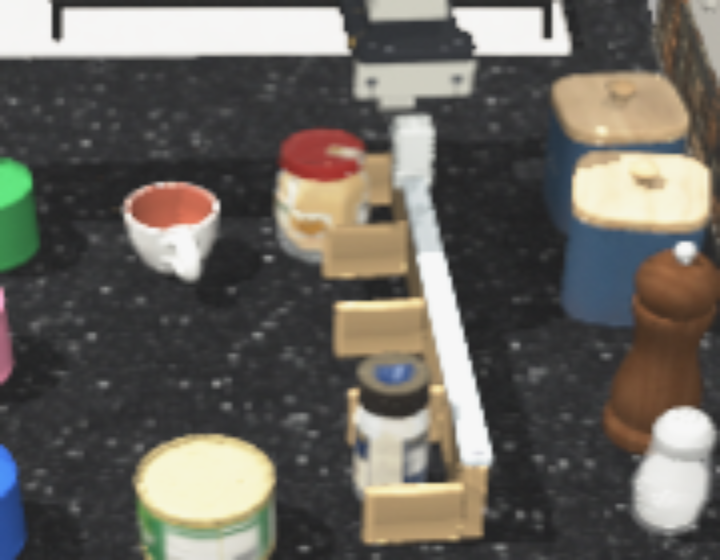

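The side view shows the shut fingers just beyond the clip (413,150 in the crop), with the rail clear ahead. Now I'll push gently.

>>> {"name": "send_rows", "arguments": {"plan": [[[-0.12,-0.4,0],[0,0,0]],[[0,-0.4,0],[0,0,0]],[[0,-0.25,0],[0,0,0]],[[0,-0.25,0],[0,0,0]],[[0,-0.25,0],[0,0,0]],[[0,-0.25,0],[0,0,0]],[[0,-0.25,0],[0,0,0]],[[0,-0.25,0],[0,0,0]],[[0,-0.25,0],[0,0,0]],[[0,-0.25,0],[0,0,0]]]}}

```text
time: 5.15
tool_pos: [0.6491, 0.1165, 0.0857]
tool_rot: [3.141, -0.0, -3.066]
contact_force: [-0.4, 1.0, 1.0]
opening: 0.0003
grip_force: 0.7
```

>>> {"name": "send_rows", "arguments": {"plan": [[[0,-0.3,0],[0,0,0]],[[0,-0.3,0],[0,0,0]],[[0,-0.3,0],[0,0,0]],[[0,-0.3,0],[0,0,0]],[[0,-0.3,0],[0,0,0]],[[0,-0.3,0],[0,0,0]],[[0,-0.3,0],[0,0,0]],[[0,-0.3,0],[0,0,0]],[[0,-0.3,0],[0,0,0]],[[0,0,0],[0,0,0]]]}}

```text
time: 6.4
tool_pos: [0.6546, 0.0487, 0.0858]
tool_rot: [-3.141, 0.001, -3.067]
contact_force: [0.1, -0.3, 0.7]
opening: 0.0009
grip_force: 0.0
```

```bash
cat >> h.py <<'E'
def clip():
    img,d,W=cloud("side"); q=rk(W); hs=cv2.cvtColor(img,cv2.COLOR_BGR2HSV)
    m=(W[...,2]>.085)&(W[...,2]<.112)&(abs(q[...,0]-.036)<.025)&(abs(q[...,1])<.18)
    y=q[m][:,1]; print("clip right-face y",np.percentile(y,[2,10,25,50]).round(4),len(y)); return img
E
python3 - <<'E'
from h import *
st(); img=clip(); cv2.imwrite("pics/side2.png",cv2.resize(img[150:310,240:420],(720,560)))
E
```

```text
t 6.4 rack [0.0382 0.0511] z 0.0858 rot [-3.141e+00  1.000e-03 -3.067e+00] F [ 0.1 -0.3  0.7] op 0.001
clip right-face y [-0.1545 -0.1466  0.0071  0.0091] 116
```

View pics/side2.png

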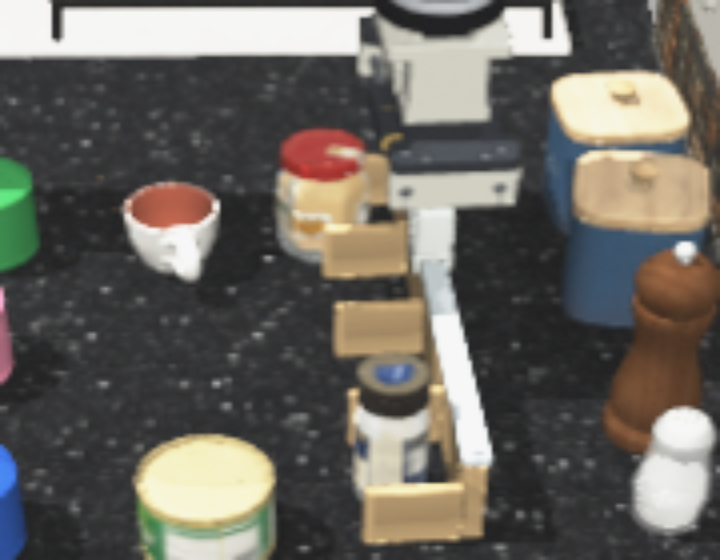

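The clip, at (433,235) in the crop, has moved with the finger. Its centre is 31 mm ahead of the TCP, so there are 66 mm left to push.

>>> {"name": "send_rows", "arguments": {"plan": [[[0,-0.3,0],[0,0,0]],[[0,-0.3,0],[0,0,0]],[[0,-0.3,0],[0,0,0]],[[0,-0.3,0],[0,0,0]],[[0,-0.3,0],[0,0,0]],[[0,-0.3,0],[0,0,0]],[[0,-0.3,0],[0,0,0]],[[0,-0.3,0],[0,0,0]],[[0,-0.18,0],[0,0,0]],[[0,-0.06,0],[0,0,0]]]}}

```text
time: 7.7
tool_pos: [0.6592, -0.0166, 0.0857]
tool_rot: [3.142, -0.0, -3.066]
contact_force: [0.2, 1.7, 0.6]
opening: 0.0005
grip_force: 0.6
```

```bash
python3 - <<'E'
from h import *
st(); clip()
E
```

```text
t 7.7 rack [ 0.0378 -0.0143] z 0.0857 rot [ 3.142 -0.    -3.066] F [0.2 1.7 0.6] op 0.001
clip right-face y [-0.1534 -0.1432 -0.0578 -0.0557] 122
```

Clip centre is about y = -0.045 in the rack frame (target -0.046). I'll back off and rise, then move to the right of the tin and tilt the tool back about 22° so the gripper body stays clear of the spice jar.

>>> {"name": "send_rows", "arguments": {"plan": [[[0,0.4,0],[0,0,0]],[[0,0,-0.92],[0,0,0]],[[0,0,-0.92],[0,0,0]],[[0,0,-0.92],[0,0,0]],[[0,0,-0.92],[0,0,0]],[[0,0,-0.92],[0,0,0]],[[0.96,-1,0],[0,0,0]],[[0.96,-1,0],[0,0,0]],[[0.96,-1,0],[0,0,0]],[[0.96,-1,0],[0,0,0]]]}}

```text
time: 9.0
tool_pos: [0.5696, -0.1132, 0.2007]
tool_rot: [-3.142, 0.0, -3.065]
contact_force: [-0.4, 0.1, 0.3]
opening: 0.0
grip_force: 0.0
```

>>> {"name": "send_rows", "arguments": {"plan": [[[0.96,-1,0],[0,0,0]],[[0.96,-1,0],[0,0,0]],[[0,-1,0],[0,0,0]],[[0,-1,0],[0,0,0]],[[0,-1,0],[0,0,0]],[[0,-1,0],[0,0,0]],[[0,0,0],[0,-0.082,0]],[[0,0,0],[0,-0.082,0]],[[0,0,0],[0,-0.081,0]],[[0,0,0],[0,0,0]]]}}

```text
time: 10.25
tool_pos: [0.5324, -0.2669, 0.2]
tool_rot: [3.14, 0.383, -3.069]
contact_force: [0.1, -0.5, 0.8]
opening: 0.0004
grip_force: 0.0
```

```bash
python3 - <<'E'
from h import *
st(); img=clip(); cv2.imwrite("pics/side3.png",img)
W=np.load("side0.npy"); q=rk(W)
m=(W[...,2]>.025)&(W[...,2]<.1)&(q[...,1]<-.27)&(q[...,1]>-.45)&(q[...,0]<.03)&(q[...,0]>-.2)
P=q[m]; print("mug min x",np.percentile(P[:,0],[0,1,5]).round(3),"max y",np.percentile(P[:,1],[95,99,100]).round(3)); k=P[:,0]<-.07; print("handle y",P[k,1].min(),P[k,1].max()) if k.any() else 0
m=(abs(W[...,2]-.058)<.006)&(abs(q[...,0]+.111)<.06)&(abs(q[...,1]+.178)<.06); c,r=cv2.minEnclosingCircle(q[m].astype(np.float32)); print("tin side",c,r)
E
```

```text
t 10.25 rack [-0.1078 -0.2542] z 0.2 rot [ 3.14   0.383 -3.069] F [ 0.1 -0.5  0.8] op 0.0
clip right-face y [-0.1542 -0.1426 -0.0573 -0.056 ] 125
mug min x [-0.088 -0.084 -0.073] max y [-0.334 -0.332 -0.331]
handle y -0.4060957593105301 -0.3859420508227284
tin side (-0.11106021702289581, -0.1792895644903183) 0.039144277572631836
```

View pics/side3.png

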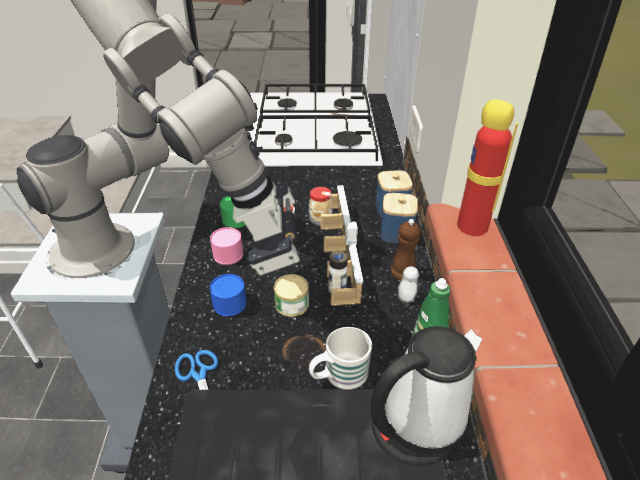

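The clip sits at (350,235) over the third gap, undisturbed, and the tin is at (291,295). I'll check that the projected TCP matches the picture before going down.

```bash
python3 - <<'E'
from h import *
s=robot.observe(); c=get_calibration("side")
R=cv2.Rodrigues(cv2.Rodrigues(np.zeros(3))[0])[0]
from scipy.spatial.transform import Rotation as T
Z=T.from_euler("xyz",s["tool_rot"]).as_matrix()[:,2]; p=np.array(s["tool_pos"])
print("tool z",Z.round(3)); pts=np.array([p,p-.066*Z,p-.12*Z])
print(cv2.projectPoints(pts,np.array(c["rvec"],float),np.array(c["tvec"],float),np.array(c["intrinsics"],float),np.array(c["dist_coeffs"],float))[0].reshape(-1,2).round())
img=cv2.imread("pics/side3.png"); cv2.imwrite("pics/crop3.png",cv2.resize(img[180:330,210:370],(640,600)))
E
```

```text
tool z [ 0.373  0.028 -0.928]
[[293. 260.]
 [278. 235.]
 [265. 213.]]
```

View pics/crop3.png

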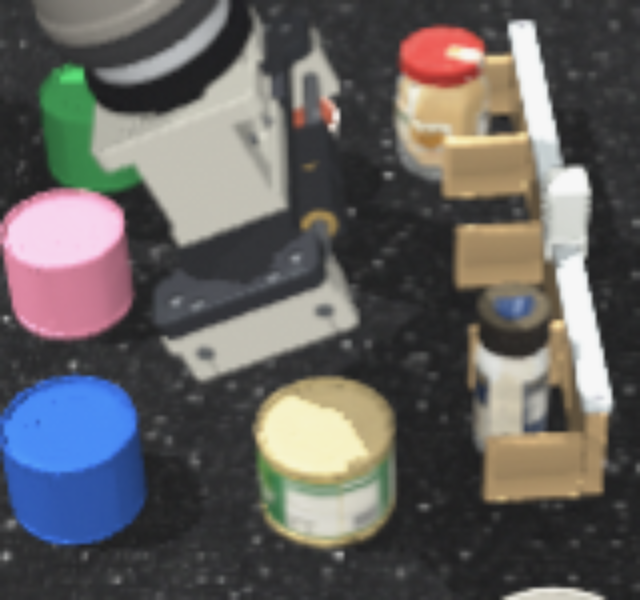

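The TCP falls where expected, hidden by the gripper body's near end. I'll go straight down beside the tin.

>>> {"name": "send_rows", "arguments": {"plan": [[[0.27,0,0.88],[0,0,0]],[[0.345,0,0.853],[0,0,0]],[[0.345,0,0.853],[0,0,0]],[[0.345,0,0.853],[0,0,0]],[[0.345,0,0.853],[0,0,0]],[[0.345,0,0.853],[0,0,0]],[[0.345,0,0.853],[0,0,0]],[[0.345,0,0.853],[0,0,0]],[[0,0,0],[0,0,0]],[[0,0.3,0],[0,0,0]]]}}

```text
time: 11.55
tool_pos: [0.5367, -0.2592, 0.0175]
tool_rot: [-3.141, 0.386, -3.065]
contact_force: [0.1, -0.1, -0.2]
opening: 0.0008
grip_force: 0.0
```

```bash
python3 - <<'E'
from h import *
st()
E
```

```text
t 11.55 rack [-0.1029 -0.2469] z 0.0175 rot [-3.141  0.386 -3.065] F [ 0.1 -0.1 -0.2] op 0.001
```

>>> {"name": "send_rows", "arguments": {"plan": [[[0.08,0.3,-0.03],[0,0,0]],[[0,0.3,0],[0,0,0]],[[0,0.3,0],[0,0,0]],[[0,0.3,0],[0,0,0]],[[0,0.3,0],[0,0,0]],[[0,0.3,0],[0,0,0]],[[0,0.3,0],[0,0,0]],[[0,0.3,0],[0,0,0]],[[0,0.3,0],[0,0,0]],[[0,0.15,0],[0,0,0]]]}}

```text
time: 12.8
tool_pos: [0.5277, -0.1872, 0.0166]
tool_rot: [3.141, 0.385, -3.065]
contact_force: [-0.3, -2.1, 2.7]
opening: 0.0008
grip_force: 1.1
```

```bash
cat >> h.py <<'E'
def tin():
    for n in ("top","side"):
        img,d,W=cloud(n); q=rk(W); hs=cv2.cvtColor(img,cv2.COLOR_BGR2HSV)
        m=(abs(W[...,2]-.057)<.007)&(abs(q[...,0]+.08)<.11)&(abs(q[...,1]+.1)<.14)&(hs[...,0]>18)&(hs[...,0]<36)&(hs[...,1]>50)
        l,k,s,c=cv2.connectedComponentsWithStats(m.astype(np.uint8)); i=1+s[1:,4].argmax(); P=q[k==i]
        c,r=cv2.minEnclosingCircle(P.astype(np.float32)); print("tin",n,np.round(c,4),"r",round(r,4),len(P),"z",np.ptp(W[k==i][:,2]).round(3))
    return img
E
python3 - <<'E'
from h import *
st(); tin()
E
```

```text
t 12.8 rack [-0.1063 -0.1744] z 0.0166 rot [ 3.141  0.385 -3.065] F [-0.3 -2.1  2.7] op 0.001
tin top [-0.0955 -0.1166] r 0.0335 234 z 0.011
tin side [-0.0975 -0.1167] r 0.0354 181 z 0.01
```

The tin has crept about 11 mm forward on the finger, to x ≈ -0.10. I'll back off, re-centre the finger on it and push on.

>>> {"name": "send_rows", "arguments": {"plan": [[[0,-0.25,0],[0,0,0]],[[-0.5,0,0.2],[0,0,0]],[[0,0.15,0],[0,0,0]],[[0,0.25,0],[0,0,0]],[[0,0.25,0],[0,0,0]],[[0,0.25,0],[0,0,0]],[[0,0.25,0],[0,0,0]],[[0,0.25,0],[0,0,0]],[[0,0.25,0],[0,0,0]],[[0,0.15,0],[0,0,0]]]}}

```text
time: 14.15
tool_pos: [0.5382, -0.1477, 0.0167]
tool_rot: [3.141, 0.385, -3.066]
contact_force: [-0.6, -0.6, -0.8]
opening: 0.0006
grip_force: 0.6
```

```bash
python3 - <<'E'
from h import *
st(); img=tin(); cv2.imwrite("pics/side4.png",cv2.resize(img[180:330,210:370],(640,600)))
E
```

```text
t 14.15 rack [-0.0928 -0.1358] z 0.0167 rot [ 3.141  0.385 -3.066] F [-0.6 -0.6 -0.8] op 0.001
tin top [-0.1256 -0.0877] r 0.0211 170 z 0.01
tin side [-0.0814 -0.0792] r 0.0233 44 z 0.009
```

View pics/side4.png

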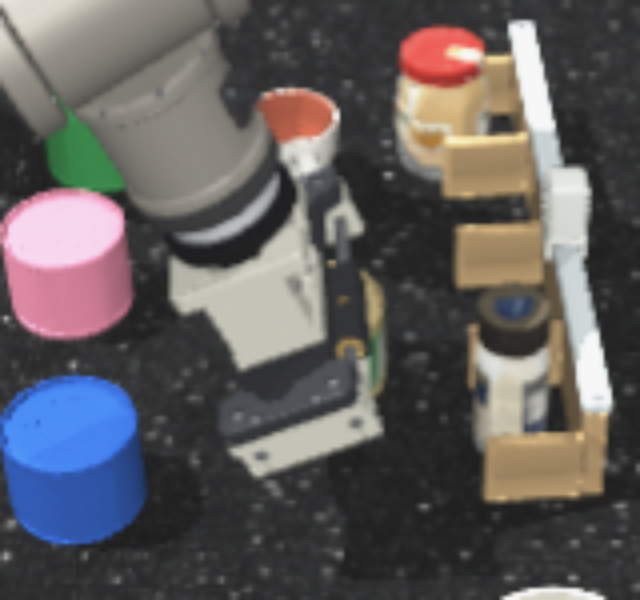

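The tin is mostly hidden behind the gripper, but its front edge at (382,330) is still at about the same x. I'll finish the sideways push, then back off and lift clear.

>>> {"name": "send_rows", "arguments": {"plan": [[[0,0.25,0],[0,0,0]],[[0,0.25,0],[0,0,0]],[[0,0.25,0],[0,0,0]],[[0,0.25,0],[0,0,0]],[[0,0.2,0],[0,0,0]],[[0,0.12,0],[0,0,0]],[[0,0,0],[0,0,0]],[[0,-0.4,0],[0,0,0]],[[0,-0.5,0],[0,0,0]],[[0,-0.5,0],[0,0,0]]]}}

```text
time: 15.5
tool_pos: [0.5386, -0.1516, 0.0168]
tool_rot: [-3.141, 0.385, -3.066]
contact_force: [0.7, 0.0, 0.4]
opening: 0.0002
grip_force: 0.0
```

>>> {"name": "send_rows", "arguments": {"plan": [[[-0.3,0,-0.8],[0,0,0]],[[-0.3,0,-0.8],[0,0,0]],[[-0.3,0,-0.8],[0,0,0]],[[-0.3,0,-0.8],[0,0,0]],[[0.9,0,-0.4],[0,0,0]],[[0.9,0,-0.4],[0,0,0]],[[0.9,0,-0.4],[0,0,0]],[[0.9,0,-0.4],[0,0,0]],[[0.9,0,-0.4],[0,0,0]],[[0,0,0],[0,0,0]]], "gripper": 0}}

```text
time: 16.75
tool_pos: [0.4126, -0.1605, 0.1064]
tool_rot: [3.141, 0.385, -3.069]
contact_force: [1.2, -0.6, -0.6]
opening: 0.0457
grip_force: 0.0
```

```bash
python3 - <<'E'
from h import *
st(); tin(); clip()
E
```

```text
t 16.75 rack [-0.219 -0.139] z 0.1064 rot [ 3.141  0.385 -3.069] F [ 1.2 -0.6 -0.6] op 0.046
tin top [-0.1099 -0.0445] r 0.0375 715 z 0.012
tin side [-0.1113 -0.0461] r 0.04 574 z 0.011
clip right-face y [-0.1537 -0.1462 -0.0578 -0.0554] 126
```

The tin stands at (-0.110, -0.0455), in line with the third gap, and the clip is unmoved. I'll set the half-open fingers behind the tin, checking first where the wrist camera sits so I know the clearances.

>>> {"name": "send_rows", "arguments": {"plan": [[[-0.5,0.93,0.2],[0,0,0]],[[-0.5,0.93,0.2],[0,0,0]],[[-0.5,0.93,0.2],[0,0,0]],[[-0.5,0.93,0.2],[0,0,0]],[[0,0,0],[0,0,0]],[[0,0,0],[0,0,0]],[[0,0,0],[0,0,0]],[[0,0,0],[0,0,0]],[[0,0,0],[0,0,0]],[[0,0,0],[0,0,0]]]}}

```text
time: 18.15
tool_pos: [0.4602, -0.0631, 0.1065]
tool_rot: [3.142, 0.385, -3.066]
contact_force: [-0.7, 0.8, 0.1]
opening: 0.0459
grip_force: 0.0
```

```bash
python3 - <<'E'
from h import *
from scipy.spatial.transform import Rotation as T
s=st(); c=get_calibration("wrist"); R=cv2.Rodrigues(np.array(c["rvec"],float))[0]; p=-R.T@np.array(c["tvec"],float).ravel()
print("cam-tcp rack",(rk(p)-rk(s["tool_pos"])).round(3),"dz",(p[2]-s["tool_pos"][2]).round(3))
E
```

```text
t 18.15 rack [-0.1642 -0.0455] z 0.1065 rot [ 3.142  0.385 -3.066] F [-0.7  0.8  0.1] op 0.046
cam-tcp rack [-0.126  0.   ] dz 0.12
```

>>> {"name": "send_rows", "arguments": {"plan": [[[0.266,0,0.656],[0,0,0]],[[0.266,0,0.656],[0,0,0]],[[0.266,0,0.656],[0,0,0]],[[0.266,0,0.656],[0,0,0]],[[0.266,0,0.656],[0,0,0]],[[0,0,0],[0,0,0]],[[-0.185,0,0.075],[0,0,0]],[[-0.185,0,0.075],[0,0,0]],[[-0.185,0,0.075],[0,0,0]],[[-0.185,0,0.075],[0,0,0]]]}}

```text
time: 19.4
tool_pos: [0.4837, -0.0681, 0.0336]
tool_rot: [3.117, 0.372, -3.065]
contact_force: [-2.9, 0.7, 1.5]
opening: 0.046
grip_force: 0.9
```

```bash
python3 - <<'E'
from h import *
st(); tin()
E
```

```text
t 19.4 rack [-0.1411 -0.0522] z 0.0336 rot [ 3.117  0.372 -3.065] F [-2.9  0.7  1.5] op 0.046
tin top [-0.0996 -0.0474] r 0.0374 715 z 0.011
tin side [-0.098  -0.0489] r 0.0401 565 z 0.012
```

```bash
python3 - <<'E'
from h import *
s=st(); print(np.round(s["qpos"],3),np.round(s["qvel"],3),np.round(s["joint_efforts"],1),np.round(s["torque"],2))
img,d,W=cloud("side"); cv2.imwrite("pics/side5.png",cv2.resize(img[150:350,170:390],(660,600)))
E
```

```text
t 19.5 rack [-0.1408 -0.0525] z 0.0336 rot [ 3.117  0.373 -3.065] F [-0.5  1.7  0.2] op 0.046
[-0.429  0.444  2.163  0.752  0.293 -2.779] [-0.008 -0.002  0.013  0.018 -0.003 -0.025] [ -0.2 -35.9 -12.6   0.3  -0.7   0.2] [0.09 0.31 0.06]
```

View pics/side5.png

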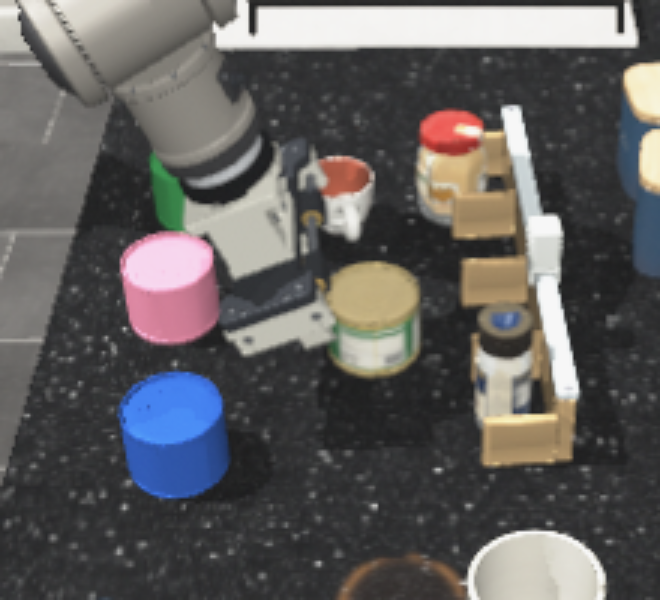

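Nothing is touching: joint 5 is at 0.293, close to its 0.28 limit, because the tilt is too steep this close in. The tin at (375,320) stands upright between the fingertips. I'll reduce the tilt to about 14°, straighten up, and work out the correction.

```bash
python3 - <<'E'
from h import *
from scipy.spatial.transform import Rotation as T
s=st(); A=T.from_euler("xyz",s["tool_rot"]); B=T.from_euler("xyz",[np.pi,.25,-3.065])
print("turn fraction",((A.inv()*B).as_rotvec(degrees=True)/90).round(4))
E
```

```text
t 19.55 rack [-0.141  -0.0525] z 0.0336 rot [ 3.117  0.373 -3.065] F [-0.5  0.7  0.3] op 0.046
turn fraction [0.0153 0.078  0.0008]
```

>>> {"name": "send_rows", "arguments": {"plan": [[[0,0,0],[0.015,0.078,0]],[[0.46,0,-0.12],[0,0,0]],[[0,0.2,0],[0,0,0]],[[0,0,0],[0,0,0]],[[0,0,0],[0,0,0]],[[0,0,0],[0,0,0]],[[0,0,0],[0,0,0]],[[0,0,0],[0,0,0]],[[0,0,0],[0,0,0]],[[0,0,0],[0,0,0]]]}}

```text
time: 20.8
tool_pos: [0.4723, -0.0594, 0.0325]
tool_rot: [3.114, 0.312, -3.061]
contact_force: [-0.3, -0.4, -0.5]
opening: 0.0459
grip_force: 0.0
```

```bash
python3 - <<'E'
from h import *
s=st(); print(np.round(s["qpos"],3)); tin()
E
```

```text
t 20.8 rack [-0.1518 -0.0427] z 0.0325 rot [ 3.114  0.312 -3.061] F [-0.3 -0.4 -0.5] op 0.046
[-0.401  0.436  2.147  0.531  0.336 -2.54 ]
tin top [-0.0992 -0.0474] r 0.0376 711 z 0.012
tin side [-0.0995 -0.0485] r 0.0405 578 z 0.013
```

>>> {"name": "send_rows", "arguments": {"plan": [[[0,0,0],[0.009,0.02,0]],[[0,0,0],[0.009,0.02,0]],[[0,-0.1,0],[0,0,0]],[[0,-0.1,0],[0,0,0]],[[0,0,0],[0,0,0]],[[0,0,0],[0,0,0]],[[0,0,0],[0,0,0]],[[0,0,0],[0,0,0]],[[0,0,0],[0,0,0]],[[0,0,0],[0,0,0]]]}}

```text
time: 22.15
tool_pos: [0.4727, -0.0643, 0.0326]
tool_rot: [-3.141, 0.249, -3.06]
contact_force: [0.1, 0.2, -0.3]
opening: 0.0461
grip_force: 0.0
```

```bash
python3 - <<'E'
from h import *
s=st(); print(np.round(s["qpos"],3))
E
```

```text
t 22.15 rack [-0.1518 -0.0477] z 0.0326 rot [-3.141  0.249 -3.06 ] F [ 0.1  0.2 -0.3] op 0.046
[-0.369  0.443  2.097  0.285  0.389 -2.274]
```

>>> {"name": "send_rows", "arguments": {"plan": [[[-0.232,0.035,0.1],[0,0,0]],[[-0.232,0.035,0.1],[0,0,0]],[[-0.232,0,0.1],[0,0,0]],[[-0.232,0,0.1],[0,0,0]],[[-0.232,0,0.1],[0,0,0]],[[-0.232,0,0.1],[0,0,0]],[[-0.232,0,0.1],[0,0,0]],[[-0.232,0,0.1],[0,0,0]],[[-0.232,0,0.1],[0,0,0]],[[0,0,0],[0,0,0]]]}}

```text
time: 23.4
tool_pos: [0.5292, -0.0581, 0.0236]
tool_rot: [-3.141, 0.25, -3.06]
contact_force: [-0.3, -0.6, -0.6]
opening: 0.0459
grip_force: 0.1
```

```bash
python3 - <<'E'
from h import *
s=st(); print(np.round(s["qpos"],3)); tin(); clip()
E
```

```text
t 23.4 rack [-0.095  -0.0458] z 0.0236 rot [-3.141  0.25  -3.06 ] F [-0.3 -0.6 -0.6] op 0.046
[-0.31   0.525  1.959  0.225  0.434 -2.156]
tin top [-0.0544 -0.0443] r 0.0372 604 z 0.013
tin side [-0.0532 -0.0456] r 0.0389 446 z 0.012
clip right-face y [-0.1528 -0.1417 -0.0568 -0.0554] 123
```

>>> {"name": "send_rows", "arguments": {"plan": [[[0,0,0],[0,-0.028,0]],[[0,0,0],[0,-0.028,0]],[[-0.236,0,0.083],[0,0,0]],[[-0.236,0,0.083],[0,0,0]],[[-0.236,0,0.083],[0,0,0]],[[-0.236,0,0.083],[0,0,0]],[[-0.236,0,0.083],[0,0,0]],[[-0.236,0,0.083],[0,0,0]],[[-0.15,0,0.05],[0,0,0]],[[0,0,0],[0,0,0]]]}}

```text
time: 24.8
tool_pos: [0.5703, -0.0548, 0.0238]
tool_rot: [-3.141, 0.338, -3.06]
contact_force: [-0.6, -0.7, 0.7]
opening: 0.0459
grip_force: 0.1
```

```bash
python3 - <<'E'
from h import *
s=st(); print(np.round(s["qpos"],3)); tin()
E
```

```text
t 24.8 rack [-0.0537 -0.0456] z 0.0238 rot [-3.141  0.338 -3.06 ] F [-0.6 -0.7  0.7] op 0.046
[-0.298  0.557  1.926  0.351  0.363 -2.26 ]
tin top [-0.0134 -0.0436] r 0.0373 647 z 0.012
tin side [-0.014  -0.0461] r 0.0405 422 z 0.012
```

>>> {"name": "send_rows", "arguments": {"plan": [[[-0.05,0,0.018],[0,0,0]],[[-0.05,0,0.018],[0,0,0]],[[-0.05,0,0.018],[0,0,0]],[[-0.05,0,0.018],[0,0,0]],[[0,0,0],[0,0,0]],[[0,0,0],[0,0,0]],[[0,0,0],[0,0,0]],[[0,0,0],[0,0,0]],[[0,0,0],[0,0,0]],[[0,0,0],[0,0,0]]]}}

```text
time: 26.15
tool_pos: [0.5752, -0.0543, 0.0236]
tool_rot: [-3.141, 0.337, -3.06]
contact_force: [-1.4, -0.2, 1.0]
opening: 0.0459
grip_force: 0.4
```

>>> {"name": "send_rows", "arguments": {"plan": [[[-0.03,0,0.01],[0,0,0]],[[0,0,0],[0,0,0]],[[0,0,0],[0,0,0]],[[0,0,0],[0,0,0]],[[0,0,0],[0,0,0]],[[0,0,0],[0,0,0]],[[0,0,0],[0,0,0]],[[0,0,0],[0,0,0]],[[0,0,0],[0,0,0]],[[0,0,0],[0,0,0]]]}}

```text
time: 27.4
tool_pos: [0.5759, -0.0542, 0.0236]
tool_rot: [-3.141, 0.337, -3.06]
contact_force: [-1.5, -0.1, -0.0]
opening: 0.046
grip_force: 0.7
```

```bash
python3 - <<'E'
from h import *
s=st(); tin()
E
```

```text
t 27.4 rack [-0.0481 -0.0455] z 0.0236 rot [-3.141  0.337 -3.06 ] F [-1.5 -0.1 -0. ] op 0.046
tin top [-0.0086 -0.0437] r 0.0375 628 z 0.012
tin side [-0.0098 -0.0447] r 0.0404 404 z 0.01
```

>>> {"name": "send_rows", "arguments": {"plan": [[[-0.04,0,0.014],[0,0,0]],[[0,0,0],[0,0,0]],[[0,0,0],[0,0,0]],[[0,0,0],[0,0,0]],[[-0.03,0,0.01],[0,0,0]],[[0,0,0],[0,0,0]],[[0,0,0],[0,0,0]],[[0,0,0],[0,0,0]],[[0,0,0],[0,0,0]],[[0,0,0],[0,0,0]]]}}

```text
time: 28.75
tool_pos: [0.5778, -0.0541, 0.0236]
tool_rot: [-3.141, 0.337, -3.06]
contact_force: [-1.8, -0.1, 0.1]
opening: 0.046
grip_force: 0.6
```

>>> {"name": "send_rows", "arguments": {"plan": [[[-0.03,0,0.01],[0,0,0]],[[0,0,0],[0,0,0]],[[0,0,0],[0,0,0]],[[0,0,0],[0,0,0]],[[-0.03,0,0.01],[0,0,0]],[[0,0,0],[0,0,0]],[[0,0,0],[0,0,0]],[[0,0,0],[0,0,0]],[[0,0,0],[0,0,0]],[[0,0,0],[0,0,0]]]}}

```text
time: 30.0
tool_pos: [0.5791, -0.0539, 0.0235]
tool_rot: [-3.141, 0.337, -3.06]
contact_force: [-4.9, 0.0, 1.2]
opening: 0.0456
grip_force: 2.3
```

```bash
python3 - <<'E'
from h import *
s=st(); tin()
E
```

```text
t 30.0 rack [-0.0449 -0.0454] z 0.0235 rot [-3.141  0.337 -3.06 ] F [-4.9  0.   1.2] op 0.046
tin top [-0.006  -0.0437] r 0.0376 619 z 0.013
tin side [-0.0063 -0.0444] r 0.0391 384 z 0.011
```

The force has risen to 5 N, so the tin is against the back board. I'll back straight off, rise and check.

>>> {"name": "send_rows", "arguments": {"plan": [[[0.28,0,-0.1],[0,0,0]],[[0.38,0,-0.13],[0,0,0]],[[0.38,0,-0.13],[0,0,0]],[[-0.26,0,-0.75],[0,0,0]],[[-0.26,0,-0.75],[0,0,0]],[[-0.26,0,-0.75],[0,0,0]],[[-0.26,0,-0.75],[0,0,0]],[[-0.26,0,-0.75],[0,0,0]],[[0.5,0,-0.5],[0,0,0]],[[0.5,0,-0.5],[0,0,0]]]}}

```text
time: 31.35
tool_pos: [0.5178, -0.0585, 0.1377]
tool_rot: [3.141, 0.336, -3.06]
contact_force: [-0.4, -0.9, -0.3]
opening: 0.046
grip_force: 0.0
```

```bash
python3 - <<'E'
from h import *
s=st(); img=tin(); clip(); cv2.imwrite("pics/side6.png",cv2.resize(img[150:400,190:440],(600,600)))
E
```

```text
t 31.35 rack [-0.1064 -0.0453] z 0.1377 rot [ 3.141  0.336 -3.06 ] F [-0.4 -0.9 -0.3] op 0.046
tin top [-0.0063 -0.0441] r 0.0377 675 z 0.011
tin side [-0.0059 -0.0442] r 0.0396 479 z 0.011
clip right-face y [-0.1524 -0.1419 -0.0573 -0.055 ] 127
```

View pics/side6.png

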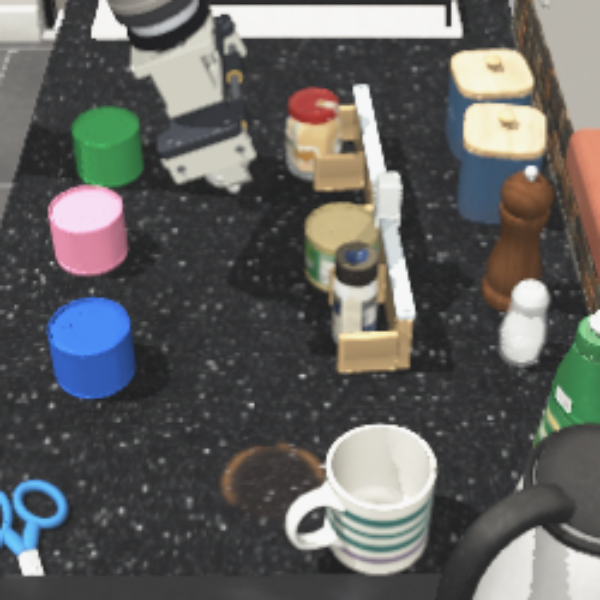

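The tin, at (342,245) in the crop, stands upright in the third gap against the board. The clip is above it at (388,200), and the jars, mug, salt and pepper are where they were. Handing in.

```bash
python3 -c "
from h import *
print(robot.hand_in())"
```

```text
the job is handed in; nothing more can be done
None
```

I handed the job in at about 31 s: the clip is centred over the third gap and the soup tin stands upright in that gap against the back board; no verdict came back.

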